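# Tighten the van rack's slotted bracket bolt with a T-handle hex key

## Task

The bolt in the van's shelf bracket has worked loose. Take the red T-handle hex key from its wooden block, find the recessed hex socket by feeling gently along the slot with it, seat it fully, and turn the bolt clockwise about a quarter turn at a time, letting go of the key and regrasping it after each, until the bolt comes up tight, without forcing it. Leave the key standing seated in the bolt, and leave the level, the tile and the pencil alone.

Things in the scene. Friction and masses are not known exactly. Their poses are not given: they have to be found in the camera images.
- key_grip (a point): Centre of the red cross-bar of the loose steel T-handle hex key (0.2 to 0.31 kg). Bar 90 long (x axis), 14 wide (y), 18 high. z is up, along the shaft; the key tip is 120 below. Shaft is round, 12 diameter, under the bar. The key stands 40 deep in a 22 mm round hole of the holder, so it may lean a little; lift it straight up at least 45 to clear.
- key_tip (a point): Centre of the key's lower end. The end is a cone, 11.6 diameter at the tip and 17 diameter at 4 up; above that a hexagon bit 17 across flats, from 4 to 32 above the tip. Same axes as key_grip: two of the six flats face along +x and -x (the bar's length), the others every 60 deg.
- holder: Fixed wooden block 75 x 75 x 50 high with the hole for the key in its middle, top face at z = 50. Origin: centre of underside.
- bracket: Fixed bare-metal shelf bracket foot. Origin on the underside, below the slot's middle. Foot from x -62 to +50, y -65 to +65, flat top at z = 39; upright flange 85 high along its x = -62 edge. In the top is a slot 22 wide (x) by 56 long (y) through the 7 mm thick top; under it the flat washer and the bolt head, both at z = 32.
- slot_mouth (a point): Middle of the slot at the top face (39 above the work surface), axes as the bracket. The brass bolt's socket lies on the slot's long centre line (y), but anywhere up to 14 mm to either side of this point; where is not measured. The bolt stays put along the slot under loads below 100 N.
- bolt (a joint): Turn of the bolt in rad, growing clockwise seen from above; starts at 0 to 1.0, rigid stop (tight) at 4.3. Turning drag about 0.1 N m; tight when the moment climbs past about 0.3, do not force it beyond 0.6. Socket: hexagon 18 across flats, 22 deep, mouth at z = 32, floor at z = 10 (key bar centre at z = 130 when seated). At 0 two flats face the bracket's +x and -x. It does not rise or sink as it turns.
- level_centre (a point): Centre of the aluminium spirit level, 23 x 230 (y) x 45 high, standing loose on its edge. Leave alone.
- tile_centre (a point): Middle of the chipped white tile offcut, about 82 x 95 x 8, loose. Leave alone.
- pencil_centre (a point): Middle of the flat red carpenter's pencil, 15 x 185 (y) x 7, loose. Leave alone.
Things that resemble listed ones, but are neither listed nor needed, are in the scene too. Of the things that look like the bracket, the middle-sized one is meant.

How it is judged:
On the way, in this order (a step that is already met when the one before it is completed fails the run):
1. the key is fully seated in the bolt's socket (z of key_tip in the frame of bracket below 0.014 m and horizontal distance between key_tip and slot_mouth below 0.019 m and value of joint bolt below 1.3 rad), for 0.2 s.
2. after a first turn of about a quarter the key is let go, still seated, to be regrasped (contact force between the fingers and key below 0.1 N and z of key_tip in the frame of bracket below 0.016 m and value of joint bolt between 1.15 and 2.6 rad), for 0.1 s.
3. after a second turn of about a quarter it is let go again, still seated (contact force between the fingers and key below 0.1 N and z of key_tip in the frame of bracket below 0.016 m and value of joint bolt between 2.6 and 4.2 rad), for 0.1 s.
4. the bolt is turned up to tight (value of joint bolt above 4.2 rad), for 0.1 s.
At the end, for the whole second after the job is handed in: The bolt reads at least 4.2 rad (tight is 4.3), and the key stands released and still in its socket, within 4 mm of the bottom, leaning less than 0.15 rad (z of key_tip in the frame of bracket below 0.014 m and horizontal distance between key_tip and slot_mouth below 0.019 m and value of joint each of bolt, bolt, bolt above 4.2 rad); the robot touches nothing.
It fails at once if while not yet seated, the key presses on the bracket, its washer or bolt with more than 50 N (z of key_tip in the frame of bracket above 0.014 m and contact force between key and bracket above 50 N).
It fails at once if the bolt is forced: the key's contact forces in the socket pass 150 N in all (a moment of roughly 0.9 N m) (contact force between key and bracket above 150 N).
It fails at once if the level, the tile or the pencil is moved more than 15 mm (distance of any of level_centre, tile_centre, pencil_centre from where it was at the start of the episode above 0.015 m).
It also fails if it takes over 72 s, if anything falls off the work surface, if the arm or the gripper's body presses on something with over 40 N, if the wrist force passes 120 N, or if a joint passes its speed limit or range.

## Robot

A 6-joint arm with a two-finger parallel gripper is mounted at the origin on the work surface. World frame = base frame: x ahead of the robot, y to its left, z up, the work surface at z = 0. Lengths are in m, angles in rad, forces in N, time in s.
With the tool pointing down it reaches from about 0.325 to 0.85 m from the base axis. Payload 4.4 kg.
Tool frame: the origin (TCP) lies at the very end of the fingers, on their centre line; the grasp point (between the pads) lies 19 mm behind it; z points along the fingers, y is the line along which they close (so a half turn about z gives the same grasp; the last joint's range is limited). The gripper opens to 94 mm and grips with 3 to 60 N. Pads are 16 mm wide; open, the fingers measure 119 mm over their backs; the gripper's body (75 mm by 177 mm) begins 78 mm behind the grasp point.
Start: joints at [0.993, 0.207, 1.542, -0, 1.393, -0.15], TCP at [0.239, 0.523, 0.205] pointing down, gripper open.
Joint ranges: [-2.73, 2.73], [-0.86, 2.22], [0.23, 2.46], [-1.11, 4.25], [0.08, 2.63], [-2.82, 2.82]. Speed limits (rad/s): [2.79, 2.79, 3.14, 3.14, 3.14, 3.14].

## Interface

Orientations are given as a unit quaternion [x, y, z, w].
In Python, from station import r, snapshot, camera_params gives the robot as it stands.
- The arm moves only by the tool servo_tool, never from a script. Its arguments are lists of equal length, an entry for each row: "grip": the finger opening in cm, from 0 to 9.4; "offset": the shift along the tool's x, y, z in cm, a list of three; "roll": the turn about the tool's z in rad. A call has exactly 8 rows; each row shifts and turns the commanded pose from where the row before left it, along the tool's axes as they then stand; what a row does not reach is not made up. A row lasts 1/12 s, in which the tool goes at most 41.7 mm and 7.16 degrees, less where a joint would pass 70% of its speed; a pose out of reach is approached as far as the arm can. A call is refused whole if a number of a shift passes 4.17 or a number of a turn 0.125, either way. A call with a gripper value outside its range is refused whole. The fingers move at their own pace and stop on an object; "force" is the grip in N (left out, the last holds). Time passes only in rows, so rows that do not move let the fingers close, or fill a call up. It gives the time, the measured TCP pose, the force, the opening and the grip force at its end, in the units of the state.
- r.get_obs(): the state, without advancing time (a new reading comes with each control period).
- snapshot(name): name is "scene" or "side" or "wrist"; returns the picture (420x560x3 uint8, red, green, blue); there is no depth.
- camera_params(name): a dict with "mtx" (3x3 intrinsics, pixels), "R" (3x3) and "t" (3): a world point X has camera coordinates R X + t. Camera axes: x right, y down, z forward; pixel columns grow to the right and rows downward; lengths in m; the calibration is good to about 2 mm. The wrist camera is an equidistant fisheye: a pixel r from the principal point sees the ray r / f radians off the axis. A picture is of the moment at which its call begins: read the wrist's pose just before it. camera_params takes no time and is no camera call; for the wrist camera it gives the pose at the moment of the call.
- r.job_done(): hands the job in; it is judged then, once.
The state is a dict: "t": time; "joint_pos": joint angles; "joint_velocities": joint speeds; "joint_efforts": joint torques, N m; "eef_pos": TCP position; "tool_rot": TCP orientation; "contact_force": force on the tool from outside, world axes, zero at the start; "ft_torque": the same for the moment, N m; "gripper_width": finger opening in m; "gripper_force": force on a finger pad.
Only numpy, scipy, OpenCV 4.12 (cv2) and the standard library are available. Lean on these libraries where they do the work, as an engineer would, in place of code of your own. Each camera call takes 0.05 s, during which the arm holds its last target. There are 200 camera calls.

## Working session

There is one attempt and no reset: what is moved stays moved. The work goes in short steps, Python scripts to look and compute and a tool call to move; the robot and the scene stay as the last step left them, time stands still between calls to the robot, and variables do not carry over. Pictures are saved under pics/ and viewed, at most 10 in all, crops included, and the job is handed in when it is done.

Besides the shell and the picture viewer there is one more tool, called after ">>>" in YAML: its name, and indented under it one key for each argument. servo_tool: Moves the arm, as the interface text tells. Its arguments: {"type":"object","properties":{"grip":{"type":"array","items":{"type":"number"}},"offset":{"type":"array","items":{"type":"array","items":{"type":"number"}}},"roll":{"type":"array","items":{"type":"number"}},"force":{"type":"number"}},"required":["grip","offset","roll"]}

```bash
mkdir -p pics; ls; python3 - <<'E'
from station import r,snapshot,camera_params
import cv2,numpy as np
a={n:snapshot(n) for n in("scene","side","wrist")}
for n in a: cv2.imwrite(f"pics/{n}0.png",a[n][:,:,::-1])
im=np.hstack([cv2.resize(a[n],(400,300)) for n in("side","wrist")])
cv2.imwrite("pics/sw0.png",im[:,:,::-1])
for n in a: 
    p=camera_params(n);print(n,np.round(p["mtx"],1).tolist(),np.round(p["R"],4).tolist(),np.round(p["t"],4).tolist())
print(r.get_obs())
E
```

```text
pics
scene [[419.6, 0.0, 279.4], [0.0, 419.6, 206.9], [0.0, 0.0, 1.0]] [[0.7049, 0.7092, -0.0143], [0.5748, -0.5829, -0.5743], [-0.4157, 0.3966, -0.8185]] [-0.4467, -0.2168, 1.1212]
side [[543.9, 0.0, 275.0], [0.0, 543.9, 212.0], [0.0, 0.0, 1.0]] [[0.8021, -0.5968, -0.0229], [-0.3704, -0.4669, -0.803], [0.4685, 0.6526, -0.5956]] [-0.3949, 0.3086, 0.986]
wrist [[325.2, 0.0, 279.4], [0.0, 325.2, 210.0], [0.0, 0.0, 1.0]] [[0.4146, 0.91, -0.0004], [0.8816, -0.4015, 0.2483], [0.2258, -0.1033, -0.9687]] [-0.5759, -0.026, 0.3893]
{'t': 0.15, 'joint_pos': array([ 9.92458289e-01,  2.07182281e-01,  1.54261187e+00, -1.38692151e-05,
        1.39351534e+00, -1.50482221e-01]), 'joint_velocities': array([ 0.0013296 , -0.00147286, -0.00384943,  0.00011467,  0.00061111,
        0.00186854]), 'joint_efforts': array([-7.00496494e-04, -3.71311891e+01, -2.81811351e+01,  6.96600974e-02,
        3.26870824e-02, -9.55328096e-05]), 'eef_pos': array([0.23823995, 0.52263742, 0.204588  ]), 'tool_rot': array([ 2.12298619e-01,  9.77204461e-01, -8.04480570e-04, -2.99561538e-04]), 'contact_force': array([ 0.18773395, -1.39900571,  0.268786  ]), 'ft_torque': array([ 0.01814552,  0.01786554, -0.05211857]), 'gripper_force': 0.0, 'gripper_width': 0.09376630690366991}
```

View pics/scene0.png

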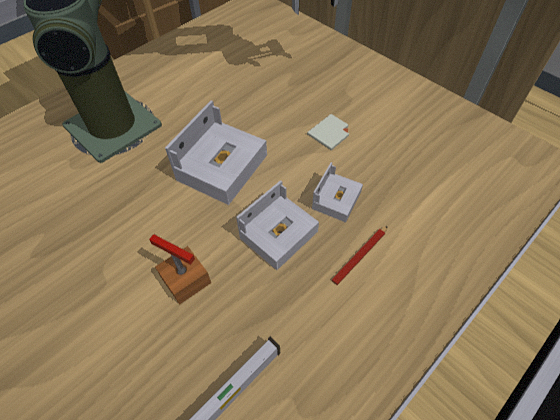

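View pics/sw0.png

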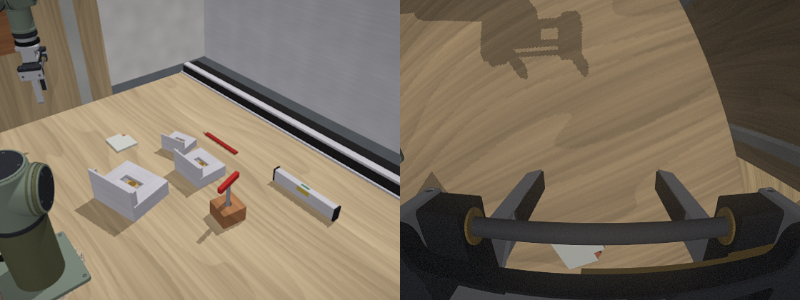

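Scene view: there are three brackets, large (222,155), middle (280,228) and small (340,193). I choose the middle one. The red key bar is at (172,249) in the holder (183,280), and the pencil at (360,255) is also red. Next is a close crop.

```bash
python3 - <<'E'
import cv2
im=cv2.imread("pics/scene0.png")[170:310,140:330]
cv2.imwrite("pics/c1.png",cv2.resize(im,None,fx=4,fy=4,interpolation=cv2.INTER_CUBIC))
im=cv2.imread("pics/side0.png")[190:330,230:400]
cv2.imwrite("pics/c2.png",cv2.resize(im,None,fx=4,fy=4,interpolation=cv2.INTER_CUBIC))
E
```

```text
(no output)
```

View pics/c1.png

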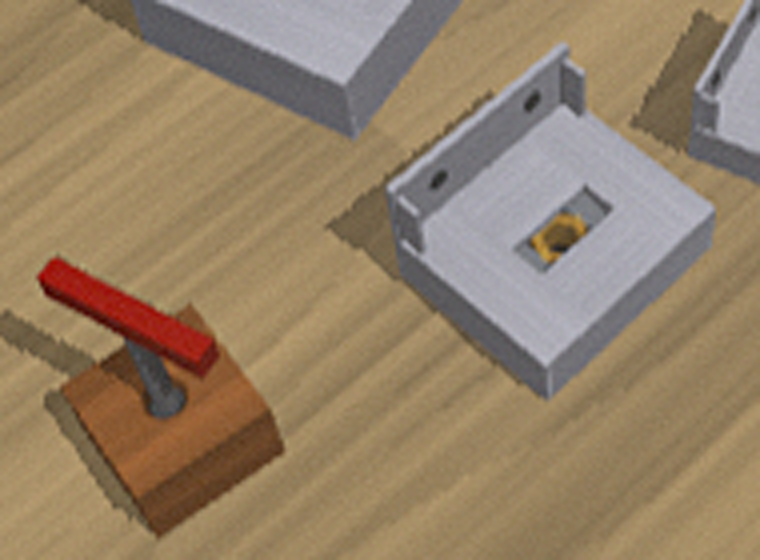

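View pics/c2.png

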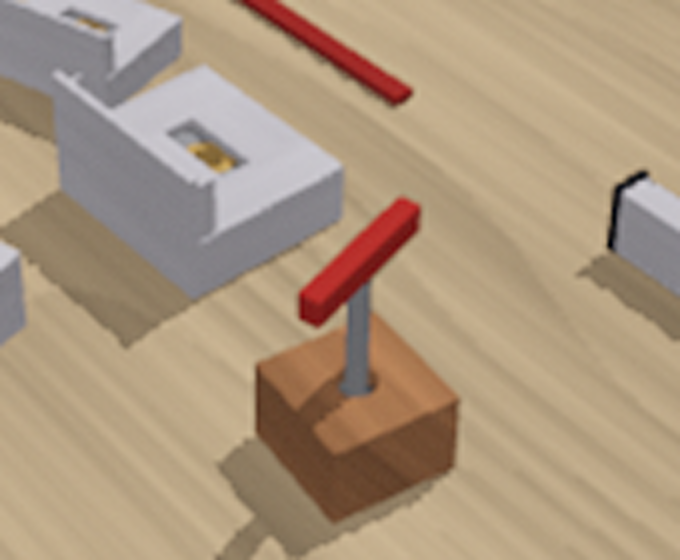

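Scene crop: the middle bracket's slot is at crop (565,229), with its brass socket at (560,238). The key bar runs from (48,272) to (210,357). I'll fit poses now.

```bash
cat > h.py <<'E'
import cv2,numpy as np
from station import r,snapshot,camera_params
from scipy.optimize import least_squares,minimize
from scipy.spatial.transform import Rotation as Ro
def proj(p,X):
    c=np.atleast_2d(X)@p["R"].T+p["t"]
    u=c@p["mtx"].T
    return u[:,:2]/u[:,2:]
def barpts(q): # x,y,z,yaw,pitch,roll
    c=np.array([[a,b,d] for a in(-.045,.045) for b in(-.007,.007) for d in(-.009,.009)])
    return Ro.from_euler("ZYX",q[3:6]).apply(c)+q[:3]
def redmask(im,roi):
    im=im.astype(int);m=(im[...,0]>110)&(im[...,1]<70)&(im[...,2]<70)
    z=np.zeros(m.shape,np.uint8);x0,y0,x1,y1=roi;z[y0:y1,x0:x1]=m[y0:y1,x0:x1]
    n,l,s,_=cv2.connectedComponentsWithStats(z)
    return (l==1+np.argmax(s[1:,4])).astype(np.uint8)
E
python3 - <<'E'
from h import *
ps,pd=camera_params("scene"),camera_params("side")
# bracket: (crop px in scene) and side
mod={"a":(50,-65,39),"b":(50,65,39),"s1":(-11,-28,39),"s2":(11,-28,39),"s3":(11,28,39),"s4":(-11,28,39)}
sc={"a":(547,362),"b":(714,212),"s1":(516,247),"s2":(546,270),"s3":(611,210),"s4":(588,188)}
sd={"b":(205,67),"a":(342,172),"s4":(168,130),"s3":(192,120),"s2":(246,157),"s1":(222,170)}
sd={"b":(205,67),"a":(342,172),"s3":(192,120),"s2":(246,157)}
def f(q,res=None):
    o=[]
    for d,p,off in((sc,ps,(140,170)),(sd,pd,(230,190))):
        X=np.array([mod[k] for k in d])/1000.
        X=Ro.from_euler("z",q[2]).apply(X)+[q[0],q[1],0]
        o.append(proj(p,X)-(np.array(list(d.values()))/4+off))
    return np.vstack(o).ravel()
best=min((least_squares(f,[.5,0,y]) for y in np.arange(-3,3,.7)),key=lambda s:s.cost)
print("bracket",best.x,best.cost);print(best.fun.reshape(-1,2).round(1).tolist())
# brass bolt position on plane z=.032
q=best.x
def g(s): 
    return (proj(ps,[s[0],s[1],.032])-np.array([560/4+140,238/4+170])).ravel()
b=least_squares(g,[.5,0]).x
d=b-q[:2];c,s_=np.cos(q[2]),np.sin(q[2]);print("brass in bracket",d@[c,s_],d@[-s_,c])
# key
ims={n:cv2.cvtColor(cv2.imread(f"pics/{n}0.png"),cv2.COLOR_BGR2RGB) for n in("scene","side")}
ms=redmask(ims["scene"],(140,225,205,275));md=redmask(ims["side"],(300,235,340,275))
print(ms.sum(),md.sum())
S=8
def ext(m):
    a=np.arange(0,2*np.pi,np.pi/12);D=np.c_[np.cos(a),np.sin(a)];return D
D=ext(0)
def sup(m):
    y,x=np.nonzero(m);P=np.c_[x,y];return (P@D.T).max(0)
def k(q):
    o=[]
    for m,p in((ms,ps),(md,pd)):
        o.append((proj(p,barpts(q))@D.T).max(0)-sup(m)-.3)
    return np.r_[np.hstack(o),q[4]*10,q[5]*10]
best=min((least_squares(k,[.4,-.1,.13,y,0,0]) for y in np.arange(-1.5,1.6,.5)),key=lambda s:s.cost)
print("key",best.x.round(4),best.cost); 
kx=best.x
R=Ro.from_euler("ZYX",kx[3:]);print("tip",kx[:3]+R.apply([0,0,-.12]))
# holder top corners at z .05, scene crop & side
hc=np.array([(62,388),(192,305),(276,413),(148,492)])/4+[140,170]
hd=np.array([(257,367),(375,312),(458,402),(338,455)])/4+[230,190]
for p,h in((ps,hc),(pd,hd)):
    print([least_squares(lambda s:(proj(p,[s[0],s[1],.05])-u).ravel(),[.4,-.1]).x.round(4).tolist() for u in h])
E
```

```text
bracket [ 0.56517112  0.07394174 -6.28138892] 8.161104000024846
[[-0.9, 1.2], [1.0, -0.3], [-1.1, 0.4], [-1.2, 1.0], [1.3, -0.2], [-0.3, -0.8], [-0.3, -1.1], [-0.5, -1.5], [-0.7, -1.2], [0.3, 1.0]]
brass in bracket -0.0006616822104210063 -0.00270612530626352
332 339
key [ 0.4986 -0.1373  0.1321  0.3175  0.0214  0.1918] 87.19194029200519
tip [ 0.48906213 -0.11638414  0.01434748]
[[0.4604, -0.169], [0.4687, -0.0953], [0.5455, -0.1035], [0.5344, -0.1721]]
[[0.4676, -0.1009], [0.5419, -0.1066], [0.5311, -0.1823], [0.4607, -0.1733]]
```

>>> servo_tool:
  grip: [9.4,9.4,9.4,9.4,9.4,9.4,9.4,9.4]
  offset:
    - [-1.3,-1.25,0]
    - [-2.6,-2.5,0]
    - [-2.6,-2.5,0]
    - [-2.6,-2.5,0]
    - [-2.6,-2.5,0]
    - [-2.6,-2.5,0]
    - [-2.6,-2.5,0]
    - [-2.6,-2.5,0]
  roll: [0,0,0,0,0,0,0,0]

```text
t: 0.82
eef_pos: [0.3382, 0.27, 0.2052]
tool_rot: [0.212, 0.977, -0.0, -0.0]
contact_force: [1.4, -0.0, 0.3]
gripper_width: 0.0944
gripper_force: 0.0
```

>>> servo_tool:
  grip: [9.4,9.4,9.4,9.4,9.4,9.4,9.4,9.4]
  offset:
    - [-2.6,-2.5,0]
    - [-2.6,-2.5,0]
    - [-2.6,-2.5,0]
    - [-2.6,-2.5,0]
    - [-2.6,-2.5,0]
    - [-2.6,-2.5,0]
    - [-2.6,-2.5,0]
    - [-2.6,-2.5,0]
  roll: [0,0,0,0,0,0,0,0]

```text
t: 1.48
eef_pos: [0.4446, 0.0016, 0.2053]
tool_rot: [0.212, 0.977, 0.0, 0.0]
contact_force: [0.6, 1.5, -0.0]
gripper_width: 0.094
gripper_force: 0.0
```

>>> servo_tool:
  grip: [9.4,9.4,9.4,9.4,9.4,9.4,9.4,9.4]
  offset:
    - [-2.6,-2.5,0]
    - [-2.6,-2.5,0]
    - [-2.6,-2.5,0]
    - [-1.8,-1.8,0]
    - [-1.3,-1.3,0]
    - [0,0,0]
    - [0,0,0]
    - [0,0,0]
  roll: [0,0,0,0,0,-0.12,-0.12,-0.12]

```text
t: 2.15
eef_pos: [0.4994, -0.1388, 0.2048]
tool_rot: [0.032, 1.0, 0.0, -0.001]
contact_force: [-0.0, -0.2, 0.9]
gripper_width: 0.0938
gripper_force: 0.0
```

>>> servo_tool:
  grip: [9.4,9.4,9.4,9.4,9.4,9.4,9.4,9.4]
  offset:
    - [0,0,0]
    - [0,0,0]
    - [0,0,0]
    - [0,0,0]
    - [0,0,0]
    - [0,0,0]
    - [0,0,0]
    - [0,0,0]
  roll: [-0.12,-0.12,-0.12,-0.02,0,0,0,0]

```text
t: 2.82
eef_pos: [0.4997, -0.1382, 0.2054]
tool_rot: [-0.155, 0.988, 0.0, -0.0]
contact_force: [0.5, 0.0, 0.8]
gripper_width: 0.0941
gripper_force: 0.0
```

```bash
python3 - <<'E'
from h import *
print({k:np.round(v,4).tolist() for k,v in r.get_obs().items() if k in("t","joint_pos","eef_pos","tool_rot")})
p=camera_params("wrist");print(-p["R"].T@p["t"],p["R"].round(3).tolist())
w=snapshot("wrist");cv2.imwrite("pics/w1.png",w[:,:,::-1])
E
```

```text
{'t': 2.8167, 'joint_pos': [-0.4369, 0.0862, 1.6788, -0.0, 1.3766, -2.3188], 'eef_pos': [0.4997, -0.1382, 0.2054], 'tool_rot': [-0.1549, 0.9879, 0.0, -0.0]}
[ 0.43207159 -0.15923447  0.38416952] [[-0.306, 0.952, 0.001], [0.922, 0.296, 0.249], [0.237, 0.078, -0.968]]
```

View pics/w1.png

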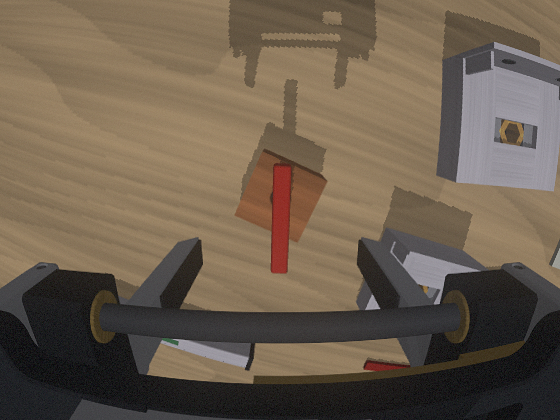

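The wrist view shows the red bar from (282,165) to (280,272), nearly along tool x, above the wooden holder. I'll refit the key pose using all three views.

```bash
cat >> h.py <<'E'
def fish(p,X):
    c=np.atleast_2d(X)@p["R"].T+p["t"];rho=np.hypot(c[:,0],c[:,1]);th=np.arctan2(rho,c[:,2])
    return c[:,:2]/rho[:,None]*th[:,None]*p["mtx"][0,0]+p["mtx"][:2,2]
def redm(im,roi):
    im=im.astype(int);m=(im[...,0]>60)&(im[...,0]>2.6*im[...,1])&(im[...,0]>2.6*im[...,2])
    z=np.zeros(m.shape,np.uint8);x0,y0,x1,y1=roi;z[y0:y1,x0:x1]=m[y0:y1,x0:x1]
    n,l,s,_=cv2.connectedComponentsWithStats(z)
    return l==1+np.argmax(s[1:,4])
a=np.arange(0,2*np.pi,np.pi/12);D=np.c_[np.cos(a),np.sin(a)]
def sup(m):
    y,x=np.nonzero(m);return (np.c_[x,y]@D.T).max(0)+.4
def fitkey(views,x0,w=20):
    S=[(f,p,sup(m)) for f,p,m in views]
    k=lambda q:np.r_[np.hstack([(f(p,barpts(q))@D.T).max(0)-s for f,p,s in S]),q[4]*w,q[5]*w]
    return least_squares(k,x0,loss="soft_l1")
E
python3 - <<'E'
from h import *
rd=lambda n:cv2.cvtColor(cv2.imread(f"pics/{n}.png"),cv2.COLOR_BGR2RGB)
V=[(proj,camera_params("scene"),redm(rd("scene0"),(140,225,205,275))),(proj,camera_params("side"),redm(rd("side0"),(300,235,340,275))),(fish,camera_params("wrist"),redm(rd("w1"),(230,140,330,290)))]
print([v[2].sum() for v in V])
for s in(V,V[:2],V[2:]):
    b=fitkey(s,[.5,-.137,.13,.31,0,0]);q=b.x
    print(q.round(4),round(b.cost,1),"rms",np.sqrt((b.fun[:-2].reshape(len(s),-1)**2).mean(1)).round(2),"tip",(q[:3]+Ro.from_euler("ZYX",q[3:]).apply([0,0,-.12])).round(4))
print(r.get_obs()["tool_rot"])
E
```

```text
[np.int64(427), np.int64(337), np.int64(1744)]
[ 0.5029 -0.1355  0.1278  0.3066  0.1246  0.0996] 56.7 rms [2.44 0.86 1.56] tip [ 0.4852 -0.1286  0.0093]
[ 0.5009 -0.1369  0.1301  0.3225  0.0738  0.0629] 30.0 rms [1.73 0.84] tip [ 0.4901 -0.1326  0.0107]
[ 5.059e-01 -1.344e-01  1.149e-01  2.778e-01 -1.000e-04  1.960e-02] 0.9 rms [0.28] tip [ 0.5053 -0.1321 -0.005 ]
[-1.55073125e-01  9.87902994e-01  1.90503599e-05 -1.86046088e-06]
```

>>> servo_tool:
  grip: [9.4,9.4,9.4,9.4,9.4,9.4,9.4,9.4]
  offset:
    - [-0.27,0.09,0.9]
    - [0,0,1.5]
    - [0,0,1.5]
    - [0,0,1.5]
    - [0,0,1.5]
    - [0,0,1.5]
    - [0,0,1.0]
    - [0,0,0]
  roll: [0,0,0,0,0,0,0,0]
  force: 12

```text
t: 3.53
eef_pos: [0.4998, -0.1355, 0.1084]
tool_rot: [-0.155, 0.988, 0.002, -0.002]
contact_force: [-0.1, -0.2, 0.2]
gripper_width: 0.0943
gripper_force: 0.0
```

```bash
python3 - <<'E'
from h import *
a=[snapshot(n) for n in("wrist","side")]
cv2.imwrite("pics/w2.png",np.hstack([cv2.resize(x,(400,300)) for x in a])[:,:,::-1])
print(r.get_obs()["eef_pos"],r.get_obs()["contact_force"])
E
```

```text
[ 0.50185545 -0.13643687  0.11111099] [0.66349377 0.60272916 0.11695393]
```

View pics/w2.png

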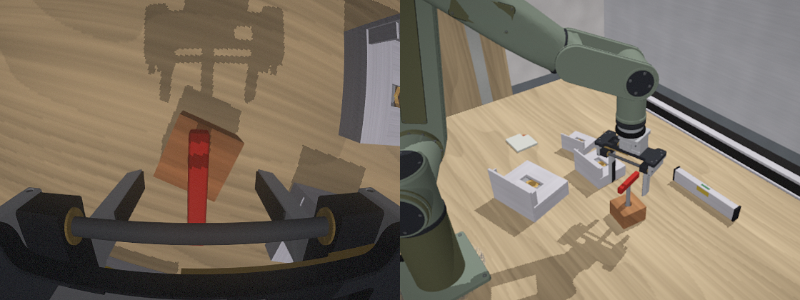

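The wrist half shows the bar at (200,180), between and parallel to the fingers. Next I close and lift.

>>> servo_tool:
  grip: [6,3,1,1,1,1,1,1]
  offset:
    - [0,0,0]
    - [0,0,0]
    - [0,0,0]
    - [0,0,0]
    - [0,0,0]
    - [0,0,0]
    - [0,0,0]
    - [0,0,0]
  roll: [0,0,0,0,0,0,0,0]
  force: 12

```text
t: 4.3
eef_pos: [0.502, -0.1366, 0.1115]
tool_rot: [-0.155, 0.988, -0.0, 0.0]
contact_force: [1.2, 0.6, -0.1]
gripper_width: 0.0438
gripper_force: 0.0
```

>>> servo_tool:
  grip: [1,1,1,1,1,1,1,1]
  offset:
    - [0,0,0]
    - [0,0,0]
    - [0,0,-0.2]
    - [0,0,-0.4]
    - [0,0,-0.6]
    - [0,0,-0.8]
    - [0,0,-0.5]
    - [0,0,0]
  roll: [0,0,0,0,0,0,0,0]
  force: 30

```text
t: 4.97
eef_pos: [0.5027, -0.1369, 0.138]
tool_rot: [-0.156, 0.988, -0.001, 0.001]
contact_force: [0.3, -0.1, -1.5]
gripper_width: 0.0138
gripper_force: 29.9
```

>>> servo_tool:
  grip: [1,1,1,1,1,1,1,1]
  offset:
    - [0,0,-0.8]
    - [0,0,-1]
    - [0,0,-1]
    - [0,0,-1]
    - [0,0,-1]
    - [0,0,-1]
    - [0,0,-0.7]
    - [0,0,0]
  roll: [0,0,0,0,0,0,0,0]

```text
t: 5.63
eef_pos: [0.5034, -0.1372, 0.204]
tool_rot: [-0.155, 0.988, -0.001, 0.002]
contact_force: [-0.3, -0.3, -1.1]
gripper_width: 0.0135
gripper_force: 29.9
```

```bash
python3 - <<'E'
from h import *
o=r.get_obs();print(o["eef_pos"],o["contact_force"],o["ft_torque"],o["gripper_width"],o["gripper_force"],o["joint_pos"])
a=[snapshot(n) for n in("scene","side")]
for n,x in zip(("sc3","sd3"),a): cv2.imwrite(f"pics/{n}.png",x[:,:,::-1])
c=o["eef_pos"]+[0,0,-.03]
cr=[]
for n,x in zip(("scene","side"),a):
    u=proj(camera_params(n),c)[0].astype(int);print(u);cr.append(cv2.resize(x[u[1]-50:u[1]+50,u[0]-65:u[0]+65],(390,300),interpolation=cv2.INTER_CUBIC))
cv2.imwrite("pics/c3.png",np.hstack(cr)[:,:,::-1])
E
```

```text
[ 0.50337196 -0.13720226  0.20399255] [-0.30861494 -0.33541552 -1.1188009 ] [ 0.08355447  0.02894361 -0.00433528] 0.013468913137309866 29.946352243423462 [-4.32093982e-01  9.13163164e-02  1.67629833e+00  1.96779107e-05
  1.36953264e+00 -2.31513112e+00]
[166 237]
[320 236]
```

View pics/c3.png

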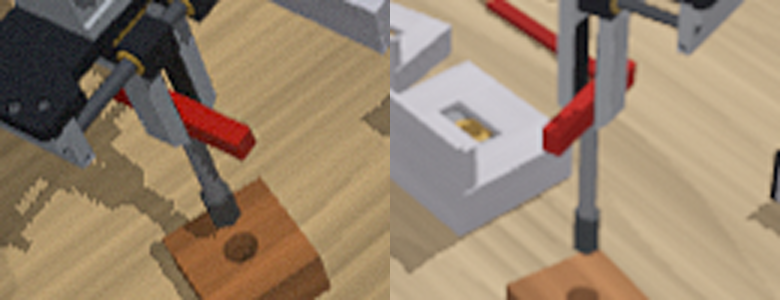

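```bash
cat >> h.py <<'E'
def tri(us,ud,x0=(.5,0,.1)):
    a,b=camera_params("scene"),camera_params("side")
    s=least_squares(lambda X:np.r_[(proj(a,X)-us).ravel(),(proj(b,X)-ud).ravel()],x0);return s.x.round(4),s.fun.round(1)
E
python3 - <<'E'
from h import *
S=lambda x,y:(101+x/3,187+y/3)
T=lambda x,y:(255+(x-390)/3,186+y/3)
print("tip",tri(S(223,224),T(587,248)))
print("bit top",tri(S(209,183),T(588,212)))
print("shaft top",tri(S(190,142),T(588,130)))
print("bar near-end",tri(S(243,148),T(552,140))); print("bar top corner right",tri(S(255,132),T(626,65)))
E
```

```text
tip (array([ 0.5036, -0.1409,  0.0939]), array([ 0.1, -0.4,  0.4,  0.3]))
bit top (array([ 0.4991, -0.1396,  0.1303]), array([-0.5,  1.7, -1.6, -1.1]))
shaft top (array([ 0.5043, -0.1381,  0.1901]), array([ 0.3, -0.8,  0.8,  0.6]))
bar near-end (array([ 0.5057, -0.1087,  0.1588]), array([ 1. , -3.2,  3. ,  2.2]))
bar top corner right (array([ 0.5445, -0.1189,  0.2158]), array([-0.6,  1.9, -2. , -1.4]))
```

The tip is about 11 cm below the TCP and the key hangs nearly vertical. I'll hover near the bracket so the wrist camera can see the socket.

>>> servo_tool:
  grip: [1,1,1,1,1,1,1,1]
  offset:
    - [-1,0.7,0]
    - [-2,1.5,0]
    - [-2.5,1.9,0]
    - [-2.5,1.9,0]
    - [-2.5,1.9,0]
    - [-2,1.5,0]
    - [-1,0.7,0]
    - [0,0,0]
  roll: [0,0,0,0,0,0,0,0]

```text
t: 6.4
eef_pos: [0.6001, 0.0038, 0.2003]
tool_rot: [-0.157, 0.988, 0.001, -0.001]
contact_force: [-0.2, 0.4, -2.6]
gripper_width: 0.0137
gripper_force: 29.9
```

```bash
python3 - <<'E'
from h import *
import pickle
o=r.get_obs();print(o["eef_pos"],o["contact_force"],o["ft_torque"],o["joint_pos"])
p=camera_params("wrist");w=snapshot("wrist");cv2.imwrite("pics/w4.png",w[:,:,::-1]);pickle.dump(p,open("w4.pkl","wb"))
u=fish(p,[.565,.074,.039])[0];print(u)
x,y=u.astype(int);x0=max(0,x-65);y0=max(0,y-50);print(x0,y0)
cv2.imwrite("pics/c4.png",cv2.resize(w[y0:y0+100,x0:x0+130],None,fx=6,fy=6,interpolation=cv2.INTER_CUBIC)[:,:,::-1])
E
```

```text
[0.6001101  0.00375377 0.20030032] [-0.18958325  0.43444348 -2.55745339] [0.06545003 0.02620611 0.00231182] [-1.38349439e-01  2.64143944e-01  1.48194018e+00  8.26279544e-04
  1.39687910e+00 -2.02504977e+00]
[350.20161457 184.57826506]
285 134
```

View pics/c4.png

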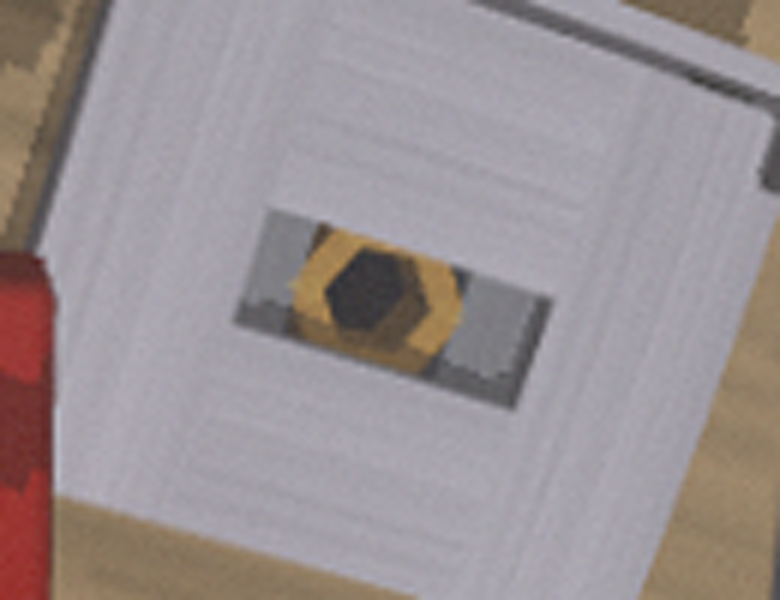

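The wrist crop shows the slot with corners (268,208), (552,297), (515,408) and (236,323). The hex socket is centred at about (378,295), with vertices near (326,294), (350,253), (403,252), (430,296), (406,338) and (352,335).

```bash
python3 - <<'E'
from h import *
import pickle
p=pickle.load(open("w4.pkl","rb"))
C=lambda P:np.array(P)/6.+[285,134]
sl=C([(268,208),(552,297),(515,408),(236,323)])
m=np.array([(-11,-28),(-11,28),(11,28),(11,-28)])/1000
hx=C([(326,294),(350,253),(403,252),(430,296),(406,338),(352,335)])
def f(q):
    R=Ro.from_euler("z",q[2]).as_matrix()[:2,:2]
    return (fish(p,np.c_[m@R.T+q[:2],np.full(4,.039)])-sl).ravel()
s=least_squares(f,[.565,.074,0]);print("slot",s.x.round(4),s.fun.round(2))
un=lambda u,z:least_squares(lambda X:(fish(p,[X[0],X[1],z])-u).ravel(),[.565,.074]).x
H=np.array([un(u,.032) for u in hx]);c=H.mean(0)
d=H-c;print("centre",c.round(4),"radius",np.hypot(*d.T).round(4),"(expect .0104)","ang mod60",np.degrees(np.arctan2(d[:,1],d[:,0])).round(1)%60)
R=Ro.from_euler("z",s.x[2]).as_matrix()[:2,:2];print("in bracket",R.T@(c-s.x[:2]))
# tip pose & key hex in wrist view: bar axis
o=r.get_obs();q=Ro.from_quat(o["tool_rot"]);print("tool x",q.as_matrix()[:,0],"bar yaw",np.degrees(np.arctan2(*-q.as_matrix()[[1,0],0])))
E
```

```text
slot [0.5658 0.0752 0.037 ] [ 0.1  -0.2   0.44 -0.12  0.23  0.19 -0.71  0.17]
centre [0.5649 0.073 ] radius [0.0098 0.0095 0.0091 0.0099 0.0098 0.0088] (expect .0104) ang mod60 [47.9 54.1 49.4 47.4 53.3 46.8]
in bracket [-0.00091861 -0.00223565]
tool x [-0.95094048 -0.30936624  0.00217476] bar yaw 18.021085700120384
```

>>> servo_tool:
  grip: [1,1,1,1,1,1,1,1]
  offset:
    - [0.2,0.8,0]
    - [0.2,1.6,0]
    - [0.2,1.8,0]
    - [0.2,1.8,0]
    - [0.2,1.2,0]
    - [0.2,0.62,0.8]
    - [0,0,1.2]
    - [0,0,0.8]
  roll: [0,0,0,0,0,0,0,0]
  force: 40

```text
t: 7.12
eef_pos: [0.563, 0.0715, 0.1718]
tool_rot: [-0.156, 0.988, -0.0, -0.001]
contact_force: [1.0, 0.5, -2.6]
gripper_width: 0.0134
gripper_force: 39.9
```

>>> servo_tool:
  grip: [1,1,1,1,1,1,1,1]
  offset:
    - [0,0,0.7]
    - [0,0,0.6]
    - [0,0,0.4]
    - [0,0,0]
    - [0,0,0]
    - [0,0,0]
    - [0,0,0]
    - [0,0,0]
  roll: [0,0,0,0,0,0,0,0]

```text
t: 7.78
eef_pos: [0.5644, 0.0717, 0.157]
tool_rot: [-0.155, 0.988, -0.0, 0.001]
contact_force: [-0.1, -0.8, -1.8]
gripper_width: 0.0136
gripper_force: 39.9
```

```bash
python3 - <<'E'
from h import *
o=r.get_obs();print(o["t"],o["eef_pos"],o["contact_force"],o["ft_torque"])
cr=[]
for n in("scene","side"):
    x=snapshot(n);cv2.imwrite(f"pics/{n}5.png",x[:,:,::-1])
    u=proj(camera_params(n),[.565,.074,.06])[0].astype(int);print(u-[32,35]);cr.append(cv2.resize(x[u[1]-35:u[1]+35,u[0]-32:u[0]+32],None,fx=6,fy=6,interpolation=cv2.INTER_CUBIC))
cv2.imwrite("pics/c5.png",np.hstack(cr)[:,:,::-1])
E
```

```text
7.7833 [0.56444338 0.07170169 0.1570391 ] [-0.0709782  -0.77287797 -1.83895726] [ 6.50526109e-02 -6.68057596e-05 -4.38593787e-02]
[248 186]
[248 184]
```

View pics/c5.png

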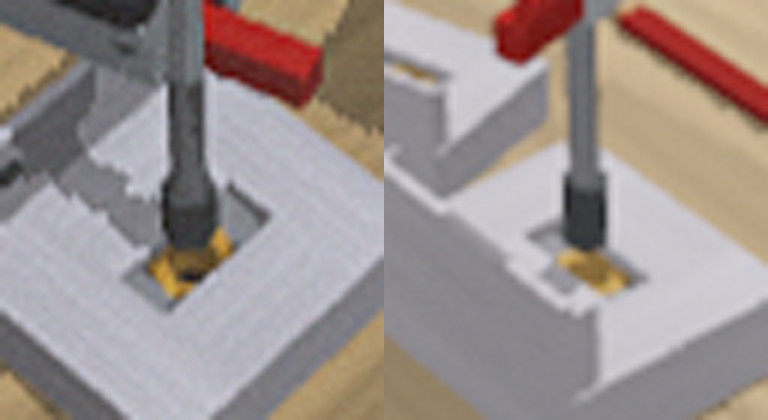

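Both crops show the tip just above the slot. The scene tip is at (191,245), with the dark socket at (190,268) and slot corners (230,187), (268,214), (168,308) and (127,275). The side tip is at (200,243).

```bash
python3 - <<'E'
from h import *
a=camera_params("scene")
C=lambda x,y:np.array([248+x/6,186+y/6])
print("tip",tri(C(191,245),(248+200/6,184+243/6),(.565,.07,.05)))
un=lambda u,z:least_squares(lambda X:(proj(a,[X[0],X[1],z])-u).ravel(),[.565,.074]).x.round(4)
cs=[un(C(*v),.039) for v in((230,187),(268,214),(168,308),(127,275))];print(cs,np.mean(cs,0))
print("sock",un(C(190,268),.032))
for z in(.045,.05,.055):print("tip at z",z,un(C(191,245),z))
E
```

```text
tip (array([0.5653, 0.0705, 0.0454]), array([ 0.1, -0.3,  0.3,  0.2]))
[array([0.5553, 0.0997]), array([0.5729, 0.1009]), array([0.5753, 0.0489]), array([0.5556, 0.0482])] [0.564775 0.074425]
sock [0.5661 0.0687]
tip at z 0.045 [0.5655 0.07  ]
tip at z 0.05 [0.5678 0.0678]
tip at z 0.055 [0.5701 0.0656]
```

>>> servo_tool:
  grip: [1,1,1,1,1,1,1,1]
  offset:
    - [0,0.1,0.3]
    - [0,0,0.3]
    - [0,0,0.3]
    - [0,0,0.2]
    - [0,0,0.1]
    - [0,0,0.1]
    - [0,0,0.1]
    - [0,0,0.1]
  roll: [0,0,0,0,0,0,0,0]

```text
t: 8.55
eef_pos: [0.5639, 0.0727, 0.1413]
tool_rot: [-0.155, 0.988, -0.0, 0.0]
contact_force: [0.6, 0.6, -2.3]
gripper_width: 0.0137
gripper_force: 39.9
```

>>> servo_tool:
  grip: [1,1,1,1,1,1,1,1]
  offset:
    - [0,0,0.05]
    - [0,0,0.05]
    - [0,0,0.05]
    - [0,0,0.05]
    - [0,0,0]
    - [0,0,0]
    - [0,0,0]
    - [0,0,0]
  roll: [0,0,0,0,0,0,0,0]

```text
t: 9.22
eef_pos: [0.5638, 0.0727, 0.1395]
tool_rot: [-0.155, 0.988, -0.0, 0.0]
contact_force: [0.9, 0.8, -2.9]
gripper_width: 0.014
gripper_force: 39.9
```

>>> servo_tool:
  grip: [1,1,1,1,1,1,1,1]
  offset:
    - [0,0,0.05]
    - [0,0,0.05]
    - [0,0,0.05]
    - [0,0,0.05]
    - [0,0,0.05]
    - [0,0,0]
    - [0,0,0]
    - [0,0,0]
  roll: [0,0,0,0,0,0,0,0]

```text
t: 9.88
eef_pos: [0.5643, 0.0726, 0.1377]
tool_rot: [-0.155, 0.988, -0.0, 0.001]
contact_force: [0.6, -0.4, 4.6]
gripper_width: 0.0137
gripper_force: 39.9
```

>>> servo_tool:
  grip: [1,1,1,1,1,1,1,1]
  offset:
    - [0,0,0.05]
    - [0,0,0.03]
    - [0,0,0]
    - [0,0,0]
    - [0,0,0]
    - [0,0,0]
    - [0,0,0]
    - [0,0,0]
  roll: [0,0.03,0.03,0.02,-0.04,-0.04,-0.04,-0.04]

```text
t: 10.55
eef_pos: [0.5646, 0.0728, 0.1373]
tool_rot: [-0.196, 0.981, -0.0, 0.001]
contact_force: [0.7, 0.2, 5.1]
gripper_width: 0.0135
gripper_force: 39.9
```

>>> servo_tool:
  grip: [1,1,1,1,1,1,1,1]
  offset:
    - [0,0.05,0]
    - [0,0.05,0]
    - [0,0.05,0]
    - [0,0.05,0]
    - [0,0,0]
    - [0,0,0]
    - [0,0,0]
    - [0,0,0]
  roll: [0.04,0.04,0,0,0,0,0,0]

```text
t: 11.22
eef_pos: [0.5642, 0.0735, 0.1373]
tool_rot: [-0.156, 0.988, -0.001, 0.001]
contact_force: [0.5, -3.1, 5.3]
gripper_width: 0.0136
gripper_force: 40.0
```

```bash
python3 - <<'E'
from h import *
o=r.get_obs();print(o["t"],o["eef_pos"],o["contact_force"],o["ft_torque"])
E
```

```text
11.2167 [0.56422704 0.07351034 0.13726864] [ 0.48809323 -3.08815114  5.25217264] [-0.68400171 -0.35512262  0.03836454]
```

>>> servo_tool:
  grip: [1,1,1,1,1,1,1,1]
  offset:
    - [0,-0.1,0]
    - [0,-0.1,0]
    - [0,-0.05,0]
    - [0,-0.05,0]
    - [0,0,0]
    - [0,0,0]
    - [0,0,0]
    - [0,0,0]
  roll: [0,0,0,0,0,0,0,0]

```text
t: 11.88
eef_pos: [0.5646, 0.0722, 0.1372]
tool_rot: [-0.156, 0.988, 0.0, 0.001]
contact_force: [0.6, 0.4, 5.7]
gripper_width: 0.0137
gripper_force: 40.0
```

```bash
python3 - <<'E'
from h import *
o=r.get_obs();print(o["t"],o["eef_pos"],o["contact_force"],o["ft_torque"])
E
```

```text
11.8833 [0.56461084 0.07215676 0.13717431] [0.64010352 0.36179808 5.70062579] [ 0.16921742 -0.07727965 -0.0241243 ]
```

>>> servo_tool:
  grip: [1,1,1,1,1,1,1,1]
  offset:
    - [0,-0.1,0]
    - [0,-0.05,0]
    - [0,0,0]
    - [0,0,0]
    - [0,0,0]
    - [0,0,0]
    - [0,0,0]
    - [0,0,0]
  roll: [0,0,0,0,0,0,0,0]

```text
t: 12.55
eef_pos: [0.5648, 0.0715, 0.137]
tool_rot: [-0.156, 0.988, 0.001, 0.001]
contact_force: [-0.2, 1.5, 5.9]
gripper_width: 0.0135
gripper_force: 39.9
```

```bash
python3 - <<'E'
from h import *
o=r.get_obs();print(o["t"],o["eef_pos"],o["contact_force"],o["ft_torque"])
E
```

```text
12.55 [0.56477855 0.07147773 0.13702639] [-0.24432418  1.51458616  5.91027194] [ 0.55895956 -0.0021285  -0.05660332]
```

>>> servo_tool:
  grip: [1,1,1,1,1,1,1,1]
  offset:
    - [0.05,0.07,0.05]
    - [0.05,0,0.05]
    - [0.05,0,0]
    - [0.05,0,0]
    - [0,0,0]
    - [0,0,0]
    - [0,0,0]
    - [0,0,0]
  roll: [0,0,0,0,0,0,0,0]

```text
t: 13.22
eef_pos: [0.564, 0.0715, 0.137]
tool_rot: [-0.156, 0.988, 0.001, 0.002]
contact_force: [1.2, 0.8, 7.4]
gripper_width: 0.014
gripper_force: 39.9
```

```bash
python3 - <<'E'
from h import *
o=r.get_obs();print(o["t"],o["eef_pos"],o["contact_force"],o["ft_torque"])
E
```

```text
13.2167 [0.56399361 0.07146833 0.13696977] [1.19832754 0.84884543 7.41124297] [ 0.61835473 -0.33257226  0.00134165]
```

>>> servo_tool:
  grip: [1,1,1,1,1,1,1,1]
  offset:
    - [-0.1,0,0]
    - [-0.1,0,0]
    - [-0.1,0,0]
    - [-0.1,0,0]
    - [0,0,0]
    - [0,0,0]
    - [0,0,0]
    - [0,0,0]
  roll: [0,0,0,0,0,0,0,0]

```text
t: 13.88
eef_pos: [0.5656, 0.0718, 0.1344]
tool_rot: [-0.155, 0.988, 0.0, -0.001]
contact_force: [0.6, 0.8, -1.0]
gripper_width: 0.0139
gripper_force: 39.9
```

```bash
python3 - <<'E'
from h import *
o=r.get_obs();print(o["t"],o["eef_pos"],o["contact_force"],o["ft_torque"])
E
```

```text
13.8833 [0.56555467 0.07177859 0.1344234 ] [ 0.56546417  0.76682951 -0.98268561] [ 0.31820703 -0.19842337 -0.08320183]
```

Moving +x made the key drop into the hex. I'll keep going down.

>>> servo_tool:
  grip: [1,1,1,1,1,1,1,1]
  offset:
    - [0,0,0.1]
    - [0,0,0.1]
    - [0,0,0.1]
    - [0,0,0.1]
    - [0,0,0.1]
    - [0,0,0]
    - [0,0,0]
    - [0,0,0]
  roll: [0,0,0,0,0,0,0,0]

```text
t: 14.55
eef_pos: [0.566, 0.0717, 0.1303]
tool_rot: [-0.155, 0.988, 0.0, -0.0]
contact_force: [-0.3, 1.4, 2.3]
gripper_width: 0.0135
gripper_force: 39.9
```

```bash
python3 - <<'E'
from h import *
o=r.get_obs();print(o["t"],o["eef_pos"],o["contact_force"],o["ft_torque"])
E
```

```text
14.55 [0.56604549 0.07171408 0.1302719 ] [-0.27530571  1.41171264  2.33670758] [ 0.51027695  0.1879353  -0.07149637]
```

>>> servo_tool:
  grip: [1,1,1,1,1,1,1,1]
  offset:
    - [0,0.05,0.1]
    - [0,0,0.1]
    - [0,0,0.1]
    - [0,0,0.1]
    - [0,0,0.1]
    - [0,0,0]
    - [0,0,0]
    - [0,0,0]
  roll: [0,0,0,0,0,0,0,0]

```text
t: 15.22
eef_pos: [0.5663, 0.0719, 0.1258]
tool_rot: [-0.155, 0.988, -0.0, 0.0]
contact_force: [-1.5, 1.5, 5.6]
gripper_width: 0.0134
gripper_force: 39.9
```

```bash
python3 - <<'E'
from h import *
o=r.get_obs();print(o["t"],o["eef_pos"],o["contact_force"],o["ft_torque"])
E
```

```text
15.2167 [0.56625237 0.07193348 0.12575719] [-1.47751157  1.52582336  5.5671502 ] [ 0.34706381  0.33815643 -0.03710571]
```

>>> servo_tool:
  grip: [1,1,1,1,1,1,1,1]
  offset:
    - [0.03,0.05,0.1]
    - [0,0,0.1]
    - [0,0,0.1]
    - [0,0,0.1]
    - [0,0,0.1]
    - [0,0,0]
    - [0,0,0]
    - [0,0,0]
  roll: [0,0,0,0,0,0,0,0]

```text
t: 15.88
eef_pos: [0.5663, 0.0721, 0.1217]
tool_rot: [-0.155, 0.988, -0.0, 0.001]
contact_force: [-2.2, 1.4, 7.8]
gripper_width: 0.0136
gripper_force: 39.9
```

```bash
python3 - <<'E'
from h import *
o=r.get_obs();print(o["t"],o["eef_pos"],o["contact_force"],o["ft_torque"])
E
```

```text
15.8833 [0.56632533 0.07211762 0.12165764] [-2.2110657   1.42175948  7.76130519] [ 0.23187547  0.51976469 -0.01227603]
```

>>> servo_tool:
  grip: [1,1,1,1,1,1,1,1]
  offset:
    - [0.05,0.03,0.1]
    - [0,0,0.1]
    - [0,0,0.1]
    - [0,0,0]
    - [0,0,0]
    - [0,0,0]
    - [0,0,0]
    - [0,0,0]
  roll: [0,0,0,0,0,0,0,0]

```text
t: 16.55
eef_pos: [0.5664, 0.0722, 0.1197]
tool_rot: [-0.155, 0.988, -0.001, 0.002]
contact_force: [-2.2, 0.8, 12.0]
gripper_width: 0.0139
gripper_force: 39.9
```

```bash
python3 - <<'E'
from h import *
o=r.get_obs();print(o["t"],o["eef_pos"],o["contact_force"],o["ft_torque"])
E
```

```text
16.55 [0.56640262 0.07215807 0.11969354] [-2.2125103   0.82412004 11.96074807] [ 0.18527449  0.6814214  -0.11696326]
```

Nearly on the floor. I'll release so the key settles, then lower to regrip at bar centre.

>>> servo_tool:
  grip: [2.5,2.5,2.5,2.5,2.5,2.5,2.5,2.5]
  offset:
    - [0,0,0]
    - [0,0,0]
    - [0,0,0]
    - [0,0,0]
    - [0,0,0.2]
    - [0,0,0.2]
    - [0,0,0.2]
    - [0,0,0]
  roll: [0,0,0,0,0,0,0,0]

```text
t: 17.22
eef_pos: [0.5643, 0.0726, 0.1102]
tool_rot: [-0.155, 0.988, 0.0, -0.001]
contact_force: [0.3, 0.2, -0.0]
gripper_width: 0.0249
gripper_force: 0.0
```

```bash
python3 - <<'E'
from h import *
o=r.get_obs();print(o["t"],o["eef_pos"],o["contact_force"],o["ft_torque"])
cr=[]
for n in("scene","side"):
    x=snapshot(n);cv2.imwrite(f"pics/{n}6.png",x[:,:,::-1])
    u=proj(camera_params(n),[.565,.074,.08])[0].astype(int);print(u-[32,40]);cr.append(cv2.resize(x[u[1]-40:u[1]+40,u[0]-32:u[0]+32],None,fx=6,fy=6,interpolation=cv2.INTER_CUBIC))
cv2.imwrite("pics/c6.png",np.hstack(cr)[:,:,::-1])
E
```

```text
17.2167 [0.56431446 0.07255847 0.11022783] [ 0.26439644  0.24660958 -0.01456494] [ 0.07222231  0.03952578 -0.05307565]
[248 176]
[248 172]
```

View pics/c6.png

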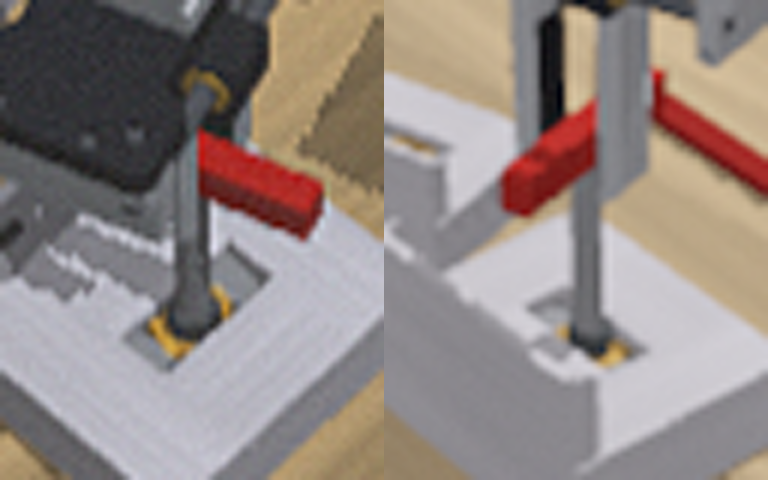

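The key is seated: the bit is sunk in the brass, just proud of the slot, and upright at (190,310) scene and (590,340) side. I'll regrip and turn clockwise.

>>> servo_tool:
  grip: [1,1,1,1,1,1,1,1]
  offset:
    - [0,0,0]
    - [0,0,0]
    - [0,0,0]
    - [0,0,0]
    - [0,0,0]
    - [0,0,0]
    - [0,0,0]
    - [0,0,0]
  roll: [0,0,0,0,0,0,0.05,0.08]
  force: 35

```text
t: 17.98
eef_pos: [0.565, 0.0724, 0.1113]
tool_rot: [-0.09, 0.996, -0.0, 0.0]
contact_force: [0.1, -0.4, 0.4]
gripper_width: 0.0136
gripper_force: 35.0
```

>>> servo_tool:
  grip: [1,1,1,1,1,1,1,1]
  offset:
    - [0,0,0]
    - [0,0,0]
    - [0,0,0]
    - [0,0,0]
    - [0,0,0]
    - [0,0,0]
    - [0,0,0]
    - [0,0,0]
  roll: [0.08,0.08,0.08,0.08,0.08,0.08,0,0]

```text
t: 18.65
eef_pos: [0.5652, 0.0722, 0.1113]
tool_rot: [0.147, 0.989, -0.0, 0.0]
contact_force: [0.5, -2.1, -0.9]
gripper_width: 0.0133
gripper_force: 35.0
```

```bash
python3 - <<'E'
from h import *
o=r.get_obs();print(o["t"],o["eef_pos"],o["contact_force"],o["ft_torque"],o["gripper_width"],o["joint_pos"])
p=camera_params("wrist");m=redm(snapshot("wrist"),(200,100,360,330));y,x=np.nonzero(m)
print(len(x),cv2.minAreaRect(np.c_[x,y].astype(np.float32)))
E
```

```text
18.65 [0.56518156 0.07220475 0.11130612] [ 0.49128261 -2.07816186 -0.90716679] [-0.54675194 -0.19975103 -0.00838892] 0.01331761178223294 [-2.43788123e-02  2.88884256e-01  1.64569335e+00 -7.50231571e-04
  1.20640560e+00 -1.29918969e+00]
1236 ((279.5, 283.0), (56.0, 25.0), 90.0)
```

>>> servo_tool:
  grip: [1,1,1,1,1,1,1,1]
  offset:
    - [0,0,0]
    - [0,0,0]
    - [0,0,0]
    - [0,0,0]
    - [0,0,0]
    - [0,0,0]
    - [0,0,0]
    - [0,0,0]
  roll: [0.11,0.11,0.11,0.11,0.11,0.11,0.11,0.11]

```text
t: 19.37
eef_pos: [0.5652, 0.072, 0.1113]
tool_rot: [0.557, 0.831, -0.0, 0.001]
contact_force: [1.5, -2.0, 0.1]
gripper_width: 0.014
gripper_force: 35.0
```

```bash
python3 - <<'E'
from h import *
o=r.get_obs();print(o["t"],o["eef_pos"],o["contact_force"],o["ft_torque"],o["gripper_width"],o["joint_pos"][5])
E
```

```text
19.3667 [0.56518396 0.07195645 0.11130088] [ 1.49660082 -1.99177024  0.06755068] [-0.80395794 -0.11764713  0.11701563] 0.013968574124242057 -0.41367990839429486
```

>>> servo_tool:
  grip: [1,1,4,4,4,4,4,4]
  offset:
    - [0,0,0]
    - [0,0,0]
    - [0,0,0]
    - [0,0,0]
    - [0,0,0]
    - [0,0,0]
    - [0,0,0]
    - [0,0,0]
  roll: [0,0,0,0,0,0,0,0]

```text
t: 20.03
eef_pos: [0.5648, 0.0728, 0.1111]
tool_rot: [0.555, 0.832, 0.0, -0.0]
contact_force: [-0.8, -0.3, -0.5]
gripper_width: 0.0402
gripper_force: 0.0
```

```bash
python3 - <<'E'
from h import *
o=r.get_obs();print(o["t"],o["eef_pos"],o["contact_force"],o["ft_torque"],o["gripper_width"],o["gripper_force"],o["joint_pos"][5])
m=redm(snapshot("wrist"),(200,100,360,330));y,x=np.nonzero(m)
print(len(x),cv2.minAreaRect(np.c_[x,y].astype(np.float32)))
E
```

```text
20.0333 [0.56480567 0.07278974 0.1110915 ] [-0.82710623 -0.3424198  -0.52145032] [-0.06953141  0.08342446 -0.02028302] 0.04021236999796491 0.0 -0.41748887220945563
149 ((279.5, 305.0), (12.0, 23.0), 90.0)
```

```bash
python3 - <<'E'
from h import *
im=snapshot("wrist");cv2.imwrite("pics/w7.png",im[:,:,::-1]);im=im.astype(int)
m=((im[...,0]>20)&(im[...,0]>2.2*im[...,1])&(im[...,0]>2.2*im[...,2])).astype(np.uint8)
m[:100]=0;m[330:]=0;m[:,:200]=0;m[:,360:]=0
n,l,s,c=cv2.connectedComponentsWithStats(m);i=1+np.argmax(s[1:,4]);y,x=np.nonzero(l==i)
print(s[1:].tolist(),cv2.minAreaRect(np.c_[x,y].astype(np.float32)))
E
```

```text
[[265, 192, 1, 1, 1], [265, 197, 1, 1, 1], [279, 196, 1, 1, 1], [269, 199, 1, 1, 1], [276, 200, 1, 1, 1], [287, 203, 1, 1, 1], [265, 205, 1, 2, 2], [274, 205, 1, 1, 1], [269, 207, 1, 1, 1], [272, 206, 1, 1, 1], [285, 206, 1, 1, 1], [265, 208, 2, 2, 3], [269, 209, 4, 3, 4], [275, 208, 1, 1, 1], [268, 211, 1, 2, 2], [273, 213, 2, 2, 2], [281, 212, 1, 1, 1], [266, 215, 1, 1, 1], [270, 214, 2, 2, 3], [280, 215, 1, 1, 1], [282, 214, 1, 1, 1], [283, 215, 2, 2, 2], [289, 215, 1, 1, 1], [268, 217, 1, 2, 2], [270, 217, 1, 2, 2], [275, 217, 1, 1, 1], [272, 218, 3, 3, 4], [278, 219, 1, 1, 1], [285, 218, 1, 1, 1], [288, 219, 1, 2, 2], [270, 220, 1, 1, 1], [276, 220, 1, 1, 1], [284, 220, 1, 1, 1], [268, 222, 3, 5, 7], [272, 223, 2, 3, 3], [275, 222, 3, 3, 5], [280, 222, 3, 3, 5], [284, 222, 2, 1, 2], [267, 225, 1, 1, 1], [278, 225, 1, 1, 1], [283, 225, 2, 2, 2], [271, 226, 1, 1, 1], [275, 227, 1, 1, 1], [275, 227, 3, 3, 4], [280, 226, 1, 1, 1], [265, 229, 2, 2, 2], [266, 228, 8, 13, 40], [279, 229, 8, 4, 9], [289, 229, 1, 1, 1], [274, 231, 8, 10, 29], [278, 230, 1, 1, 1], [281, 233, 5, 3, 5], [283, 232, 3, 1, 3], [289, 233, 1, 1, 1], [291, 233, 1, 1, 1], [283, 236, 1, 1, 1], [266, 238, 1, 2, 2], [285, 238, 3, 1, 3], [289, 239, 1, 1, 1], [266, 241, 26, 71, 1349], [284, 240, 1, 1, 1], [286, 240, 2, 2, 2], [289, 241, 2, 2, 2], [286, 243, 3, 3, 4], [290, 247, 1, 1, 1], [286, 252, 2, 3, 3], [289, 252, 1, 1, 1]] ((278.5, 276.0), (70.0, 25.0), 90.0)
```

The bar still lines up with the tool, so this is only shading. Regrip and second quarter turn.

>>> servo_tool:
  grip: [1,1,1,1,1,1,1,1]
  offset:
    - [0,0,0]
    - [0,0,0]
    - [0,0,0]
    - [0,0,0]
    - [0,0,0]
    - [0,0,0]
    - [0,0,0]
    - [0,0,0]
  roll: [0,0,0,0,0,0,0.05,0.09]
  force: 35

```text
t: 20.8
eef_pos: [0.5649, 0.0725, 0.1111]
tool_rot: [0.613, 0.79, -0.0, 0.0]
contact_force: [0.0, 0.3, 0.6]
gripper_width: 0.0135
gripper_force: 35.0
```

>>> servo_tool:
  grip: [1,1,1,1,1,1,1,1]
  offset:
    - [0,0,0]
    - [0,0,0]
    - [0,0,0]
    - [0,0,0]
    - [0,0,0]
    - [0,0,0]
    - [0,0,0]
    - [0,0,0]
  roll: [0.11,0.11,0.11,0.11,0.11,0.11,0.11,0.11]

```text
t: 21.47
eef_pos: [0.5654, 0.0723, 0.1112]
tool_rot: [0.892, 0.452, 0.0, 0.001]
contact_force: [0.5, -1.6, -1.0]
gripper_width: 0.0134
gripper_force: 35.0
```

```bash
python3 - <<'E'
from h import *
o=r.get_obs();print(o["t"],o["eef_pos"],o["contact_force"],o["ft_torque"],o["gripper_width"],o["joint_pos"][5])
E
```

```text
21.4667 [0.56539936 0.07227063 0.11117733] [ 0.46162901 -1.58090488 -0.99195201] [-0.27295799 -0.17709718  0.1709201 ] 0.013437017855879934 0.6079311018851494
```

>>> servo_tool:
  grip: [1,1,1,1,1,1,1,1]
  offset:
    - [0,0,0]
    - [0,0,0]
    - [0,0,0]
    - [0,0,0]
    - [0,0,0]
    - [0,0,0]
    - [0,0,0]
    - [0,0,0]
  roll: [0.09,0.09,0.09,0.09,0.09,0,0,0]

```text
t: 22.13
eef_pos: [0.5654, 0.0721, 0.1112]
tool_rot: [0.969, 0.245, 0.0, 0.001]
contact_force: [0.9, -0.6, -2.5]
gripper_width: 0.0139
gripper_force: 35.0
```

```bash
python3 - <<'E'
from h import *
o=r.get_obs();print(o["t"],o["eef_pos"],o["contact_force"],o["ft_torque"],o["gripper_width"],o["joint_pos"])
E
```

```text
22.1333 [0.56536742 0.07211177 0.11115621] [ 0.91141769 -0.64036529 -2.50940712] [-0.54497164 -0.30972978  0.03575391] 0.013866115374147777 [-2.44909300e-02  2.89160646e-01  1.64568043e+00 -8.29477956e-04
  1.20576792e+00  1.05101670e+00]
```

>>> servo_tool:
  grip: [4,4,4,4,4,4,4,4]
  offset:
    - [0,0,0]
    - [0,0,0]
    - [0,0,0]
    - [0,0,0]
    - [0,0,0]
    - [0,0,0]
    - [0,0,0]
    - [0,0,0]
  roll: [0,0,0,0,0,0,0,0]

```text
t: 22.8
eef_pos: [0.5649, 0.0726, 0.1111]
tool_rot: [0.97, 0.244, -0.0, -0.0]
contact_force: [-0.1, 0.3, -0.1]
gripper_width: 0.0399
gripper_force: 0.0
```

>>> servo_tool:
  grip: [1,1,1,1,1,1,1,1]
  offset:
    - [0,0,0]
    - [0,0,0]
    - [0,0,0]
    - [0,0,0]
    - [0,0,0]
    - [0,0,0]
    - [0,0,0]
    - [0,0,0]
  roll: [0,0,0,0,0,0,0.03,0.07]
  force: 33

```text
t: 23.47
eef_pos: [0.5651, 0.0723, 0.1112]
tool_rot: [0.981, 0.195, 0.0, 0.0]
contact_force: [0.1, -0.2, -0.0]
gripper_width: 0.0135
gripper_force: 33.0
```

>>> servo_tool:
  grip: [1,1,1,1,1,1,1,1]
  offset:
    - [0,0,0]
    - [0,0,0]
    - [0,0,0]
    - [0,0,0]
    - [0,0,0]
    - [0,0,0]
    - [0,0,0]
    - [0,0,0]
  roll: [0.06,0.05,0.05,0.05,0.05,0.05,0.05,0.04]

```text
t: 24.13
eef_pos: [0.5653, 0.0721, 0.1112]
tool_rot: [1.0, -0.004, 0.0, 0.0]
contact_force: [0.7, -0.9, -0.8]
gripper_width: 0.0138
gripper_force: 33.0
```

```bash
python3 - <<'E'
from h import *
o=r.get_obs();print(o["t"],o["eef_pos"],o["contact_force"],o["ft_torque"],o["gripper_width"],o["joint_pos"][5],o["joint_efforts"][5])
E
```

```text
24.1333 [0.56525436 0.07208589 0.11120535] [ 0.68732673 -0.93937628 -0.79509732] [-0.30899881 -0.03786171  0.04484281] 0.01382942085507607 1.5549030376466646 -0.21641330793499947
```

>>> servo_tool:
  grip: [1,1,1,1,1,1,1,1]
  offset:
    - [0,0,0]
    - [0,0,0]
    - [0,0,0]
    - [0,0,0]
    - [0,0,0]
    - [0,0,0]
    - [0,0,0]
    - [0,0,0]
  roll: [0.02,0.02,0.02,0.02,0.02,0,0,0]

```text
t: 24.8
eef_pos: [0.5651, 0.0723, 0.1112]
tool_rot: [0.999, -0.053, 0.0, 0.0]
contact_force: [1.7, -1.5, -0.8]
gripper_width: 0.0134
gripper_force: 33.0
```

```bash
python3 - <<'E'
from h import *
o=r.get_obs();print(o["t"],o["eef_pos"],o["contact_force"],o["ft_torque"],o["joint_pos"][5],o["joint_efforts"][5])
E
```

```text
24.8 [0.56505696 0.07233584 0.11120339] [ 1.72607446 -1.48760562 -0.83750074] [-0.74561546 -0.15552715  0.14247941] 1.6527822270206847 0.07000397192314267
```

>>> servo_tool:
  grip: [1,1,1,1,1,1,1,1]
  offset:
    - [0,0,0]
    - [0,0,0]
    - [0,0,0]
    - [0,0,0]
    - [0,0,0]
    - [0,0,0]
    - [0,0,0]
    - [0,0,0]
  roll: [0.02,0.02,0.02,0,0,0,0,0]

```text
t: 25.47
eef_pos: [0.565, 0.0725, 0.1112]
tool_rot: [0.997, -0.083, 0.0, 0.0]
contact_force: [1.7, -3.8, -0.5]
gripper_width: 0.0136
gripper_force: 33.0
```

```bash
python3 - <<'E'
from h import *
o=r.get_obs();print(o["t"],o["eef_pos"],o["contact_force"],o["ft_torque"],o["joint_pos"][5],o["joint_efforts"][5])
E
```

```text
25.4667 [0.56499452 0.07245174 0.11120775] [ 1.73184339 -3.81572252 -0.53665662] [-0.83736559 -0.20515731  0.06213403] 1.7128108255725394 0.06719928933307528
```

>>> servo_tool:
  grip: [1,1,1,1,1,1,1,1]
  offset:
    - [0,0,0]
    - [0,0,0]
    - [0,0,0]
    - [0,0,0]
    - [0,0,0]
    - [0,0,0]
    - [0,0,0]
    - [0,0,0]
  roll: [0.02,0.02,0.02,0,0,0,0,0]

```text
t: 26.13
eef_pos: [0.565, 0.0725, 0.1112]
tool_rot: [0.994, -0.113, 0.0, 0.0]
contact_force: [0.4, -3.7, -0.4]
gripper_width: 0.0141
gripper_force: 33.0
```

```bash
python3 - <<'E'
from h import *
o=r.get_obs();print(o["t"],o["eef_pos"],o["contact_force"],o["ft_torque"],o["joint_pos"][5],o["joint_efforts"][5])
E
```

```text
26.1333 [0.56495558 0.07249994 0.11118675] [ 0.42974094 -3.73851599 -0.37782932] [-0.94836527 -0.13674511  0.09475922] 1.7728755234975853 0.0672545819543302
```

>>> servo_tool:
  grip: [1,1,1,1,1,1,1,1]
  offset:
    - [0,0,0]
    - [0,0,0]
    - [0,0,0]
    - [0,0,0]
    - [0,0,0]
    - [0,0,0]
    - [0,0,0]
    - [0,0,0]
  roll: [0.02,0.02,0,0,0,0,0,0]

```text
t: 26.8
eef_pos: [0.5649, 0.0726, 0.1112]
tool_rot: [0.991, -0.133, -0.0, 0.0]
contact_force: [0.5, -2.9, 0.8]
gripper_width: 0.0139
gripper_force: 33.0
```

```bash
python3 - <<'E'
from h import *
o=r.get_obs();print(o["t"],o["eef_pos"],o["contact_force"],o["ft_torque"],o["joint_pos"][5],o["joint_efforts"][5])
E
```

```text
26.8 [0.56490783 0.07258526 0.11116828] [ 0.49425008 -2.91353735  0.79951739] [-0.89954531 -0.11995551  0.19994371] 1.8127818870693533 0.19546127412468195
```

The moment is climbing (0.07 to 0.20). Smaller steps now.

>>> servo_tool:
  grip: [1,1,1,1,1,1,1,1]
  offset:
    - [0,0,0]
    - [0,0,0]
    - [0,0,0]
    - [0,0,0]
    - [0,0,0]
    - [0,0,0]
    - [0,0,0]
    - [0,0,0]
  roll: [0.01,0.01,0,0,0,0,0,0]

```text
t: 27.47
eef_pos: [0.5649, 0.0726, 0.1112]
tool_rot: [0.99, -0.143, 0.0, -0.0]
contact_force: [0.7, -3.1, 0.5]
gripper_width: 0.0137
gripper_force: 33.1
```

```bash
python3 - <<'E'
from h import *
o=r.get_obs();print(o["t"],o["eef_pos"],o["contact_force"],o["ft_torque"],o["joint_pos"][5],o["joint_efforts"][5])
E
```

```text
27.4667 [0.56494231 0.07260664 0.11119564] [ 0.72519917 -3.13643741  0.50756339] [-0.80706479 -0.08980297  0.28637096] 1.8328232100190749 0.29766758903861046
```

>>> servo_tool:
  grip: [1,1,1,1,1,1,1,1]
  offset:
    - [0,0,0]
    - [0,0,0]
    - [0,0,0]
    - [0,0,0]
    - [0,0,0]
    - [0,0,0]
    - [0,0,0]
    - [0,0,0]
  roll: [0.01,0,0,0,0,0,0,0]

```text
t: 28.13
eef_pos: [0.5649, 0.0726, 0.1112]
tool_rot: [0.989, -0.148, 0.0, -0.0]
contact_force: [1.5, -2.2, 0.6]
gripper_width: 0.0136
gripper_force: 33.1
```

```bash
python3 - <<'E'
from h import *
o=r.get_obs();print(o["t"],o["eef_pos"],o["contact_force"],o["ft_torque"],o["joint_pos"][5],o["joint_efforts"][5])
E
```

```text
28.1333 [0.56492939 0.07258228 0.11117263] [ 1.50026444 -2.19610579  0.6221625 ] [-0.71417194 -0.11953946  0.30154123] 1.8427971153054559 0.3425338491797447
```

The moment is past 0.3 N m and climbing steeply over a few hundredths of a rad, so the bolt is tight. Release and rise.

>>> servo_tool:
  grip: [5,5,5,5,5,5,5,5]
  offset:
    - [0,0,0]
    - [0,0,0]
    - [0,0,0]
    - [0,0,0]
    - [0,0,0]
    - [0,0,0]
    - [0,0,-0.3]
    - [0,0,-0.6]
  roll: [0,0,0,0,0,0,0,0]

```text
t: 28.8
eef_pos: [0.5641, 0.0727, 0.1196]
tool_rot: [0.989, -0.148, -0.001, 0.0]
contact_force: [0.4, 0.3, -0.6]
gripper_width: 0.05
gripper_force: 0.0
```

>>> servo_tool:
  grip: [5,5,5,5,5,5,5,5]
  offset:
    - [0,0,-1]
    - [0,0,-1.5]
    - [0,0,-1.5]
    - [0,0,-1.5]
    - [0,0,-1.5]
    - [0,0,-1]
    - [0,0,-0.5]
    - [0,0,0]
  roll: [0,0,0,0,0,0,0,0]

```text
t: 29.47
eef_pos: [0.566, 0.0726, 0.2072]
tool_rot: [0.989, -0.148, 0.002, -0.0]
contact_force: [-0.3, 0.9, -0.6]
gripper_width: 0.0499
gripper_force: 0.0
```

```bash
python3 - <<'E'
from h import *
o=r.get_obs();print(o["t"],o["eef_pos"],o["contact_force"],o["gripper_force"])
p=camera_params("wrist");im=snapshot("wrist");i=im.astype(int)
m=((i[...,0]>20)&(i[...,0]>2.2*i[...,1])&(i[...,0]>2.2*i[...,2])).astype(np.uint8)
m=cv2.morphologyEx(m,cv2.MORPH_CLOSE,np.ones((5,5)));z=np.zeros_like(m);z[100:330,200:360]=m[100:330,200:360]
n,l,s,c=cv2.connectedComponentsWithStats(z);m=l==1+np.argmax(s[1:,4]);y,x=np.nonzero(m);print(cv2.minAreaRect(np.c_[x,y].astype(np.float32)))
yaw=.311-(1.8428+1.91)
b=fitkey([(fish,p,m)],[.565,.0725,.13,yaw,0,0]);print(b.x.round(4),b.cost)
u=fish(p,barpts([.565,.0725,.13,yaw,0,0]));print(u.min(0),u.max(0),x.min(),y.min(),x.max(),y.max())
E
```

```text
29.4667 [0.56602615 0.07256601 0.20723337] [-0.25086812  0.91534174 -0.57220465] 0.0
((280.0684509277344, 218.14297485351562), (108.1977767944336, 16.527326583862305), 87.61405944824219)
[ 5.621e-01  7.490e-02  1.164e-01 -3.400e+00 -4.200e-03 -3.100e-03] 4.209144064378306
[273.15385081 163.56013063] [291.49884211 274.19914424] 270 164 289 272
```

```bash
python3 -c "
from station import r
print(r.job_done())"
```

```text
the job is handed in; nothing more can be done
None
```

I tightened the bolt until it came up firm at about 0.34 N·m, well under the 0.6 limit, letting go of the key and regrasping it in place after each of the first two turns; the key is left released and standing in the socket. I steered clear of the level, tile and pencil, and handed the job in at about 29.5 s (no verdict came back).

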